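# Fit the lion's eye dome

## Robot

A 7-joint arm with a two-finger parallel gripper is mounted at the origin on the work surface. World frame = base frame: x ahead of the robot, y to its left, z up, the work surface at z = 0. Lengths are in m, angles in rad, forces in N, time in s.
With the tool pointing down it reaches from about 0.4 to 0.875 m from the base axis. Payload 19.3 kg.
Tool frame: the origin (TCP) lies midway between the tips of the shut fingers; the grasp point (between the pads) lies 19 mm behind it; z points along the fingers, y is the line along which they close (so a half turn about z gives the same grasp; the last joint's range is limited). The gripper opens to 85 mm and grips with 20 to 120 N. Pads are 22 mm wide; open, the fingers measure 114 mm over their backs; the gripper's body (76 mm by 85 mm) begins 54 mm behind the grasp point. The pads swing forward as they close: fully open they stand 13 mm farther back than shut.
Start: joints at [-1.354, 0.521, -0.036, 1.599, 0.021, 1.021, -0.113], TCP at [0.177, 0.599, 0.231] pointing down, gripper open.
Joint ranges: [-2.91, 2.91], [-0.3, 2.13], [-1.5, 1.42], [0.17, 2.43], [-1.26, 4.41], [0.16, 1.93], [-2.52, 2.52]. Speed limits (rad/s): [1.89, 1.89, 2.39, 2.39, 3.01, 3.01, 3.01].

## Interface

Orientations are given as [roll, pitch, yaw] about the fixed x, y, z axes, in that order (R = Rz(yaw) Ry(pitch) Rx(roll)).
In Python, from workcell import bot gives the robot as it stands.
- The arm moves only by the tool move_arm, never from a script. Its argument "series" is a list of rows, each a list of 3 entries, a list of its own where there are three numbers: the shift along the tool's x, y, z in cm, then the turn, a rotation vector about the tool's x, y, z in rad, then the opening in per cent of the stroke, from 0 (shut) to 100 (fully open). A call has 1 to 20 rows; each row is the pose to reach, as a shift and turn from the pose commanded when the call began, along the tool's axes at that moment; what a row does not reach only later rows make up. A row lasts 1/12 s, in which the tool goes at most 41.7 mm and 7.16 degrees, less where a joint would pass 70% of its speed; a pose out of reach is approached as far as the arm can. A call with a gripper value outside its range is refused whole. The fingers move at their own pace and stop on an object; "squeeze" is the grip in N (left out, the last holds). Time passes only in rows, so rows that repeat a pose let the fingers close. It gives the time, the measured TCP pose, the force, the opening and the grip force at its end, in the units of the state.
- bot.observe(): the state, without advancing time (a new reading comes with each control period).
- bot.grab_frame(name): name is "scene" or "side" or "wrist"; returns (picture, depth): 400x640x3 uint8, red, green, blue; 400x640 float32, m along the optical axis (not along the pixel's ray), 0 where there is no reading.
- bot.camera_params(name): a dict with "fovy" (degrees; the focal length in pixels is half the picture's height over the tangent of half this angle, whatever the lens; pixels are square), "cx", "cy" (the principal point, pixels), "R" (3x3) and "t" (3): a world point X has camera coordinates R X + t; the wrist camera has in their place "tool_from_camera" (4x4, takes a point from camera to tool coordinates, whose origin is the TCP and whose axes are the flange's). Camera axes: x right, y down, z forward; pixel columns grow to the right and rows downward; lengths in m; the calibration is good to about 2 mm. A picture is of the moment at which its call begins: read the wrist's pose just before it. camera_params takes no time and is no camera call.
- bot.job_done(): hands the job in; it is judged then, once.
Trained networks look in the newest picture that a camera, given by its name, has taken for a name from the list of things; names that differ only in an ending like _2 or _b are one class to them, and where a whole thing is asked for, a point or a joint stands for the part that bears it (a point fixed in the world has none). Each returns a list of dicts, best first, with "conf" (0 to 1); they miss things now and then, are a little off and sometimes report something else, mostly with a low value. They report only what shows in the picture. A call takes as long as a camera call. They do not tell look-alikes from the thing itself.
- bot.find_in(camera, thing): "bbox" ([left, top, right, bottom] in pixels, round what is visible of it).
- bot.trace(camera, thing): "mask" (400x640 bool, what is visible of it) and "bbox" ([left, top, right, bottom] in pixels, round what is visible of it).
The state is a dict: "clock": time; "qpos": joint angles; "qd": joint speeds; "joint_efforts": joint torques, N m; "position": TCP position; "tool_rot": TCP orientation; "force": force on the tool from outside, world axes, zero at the start; "moment": the same for the moment, N m; "grip_width": finger opening in m; "finger_force": force on a finger pad.
Only numpy, scipy, OpenCV 4.12 (cv2) and the standard library are available. Lean on these libraries where they do the work, as an engineer would, in place of code of your own. Each camera call takes 0.05 s, during which the arm holds its last target. There are 200 camera calls.

## Task

Fit the clear eye dome into the round eye cell on top of the lion head, flange down and flat on its seat; then put the red retaining ring over it, lugs through the gaps marked yellow, and screw it clockwise until it is snug and clamps the dome so that nothing rattles. Be gentle: do not press or overtighten hard enough to crack the dome. Leave everything else on the table where it is.

Things in the scene. Friction and masses are not known exactly. Their poses are not given: they have to be found in the camera images.
- eye_cell (a point): Round aluminium eye cell, axis vertical, on a fixed white lion head (196 mm diameter) lying face up. Point on its axis at nominal seat height, 95 mm above the table; z up. At the bottom a pocket 51 mm wide, 4 mm deep, with a small chamfer, takes the dome's flange. The seat in it, a stiff rubber gasket (about 50 N per mm), lies 0 to 2.5 mm above this point, different each time and not measured.
- eye_rim (a point): Centre of the cell's flat rim, 20 mm above eye_cell; rim outer diameter 75 mm. Below the rim an internal coarse three-start thread, 53 mm free opening (64 mm in its gaps). Three gaps in rim and thread, 34 degrees wide, on the +x axis of this frame and at +-120 degrees, yellow marks beside them. No room for fingers inside: keep fingertips above the rim.
- eye_gap (a point): Middle of the gap on the cell's +x axis, at rim height, 29 mm from the axis.
- dome: Clear acrylic eye dome (the lens), 30 to 65 g, blue and black iris, blue lines round the neck. Flange 49 mm diameter, 7 mm thick; on it a straight neck, 34 mm diameter, from 7 to 36 mm height, then a shallow rounded top to 45 mm. Origin: centre of the flange's underside, z up its axis. Grip it by the neck. It cracks if pressed or clamped onto its seat with more than 30 N.
- dome_top (a point): Top of the dome, on its axis, 45 mm above its underside.
- ring: Red retaining ring, 40 to 85 g: a tube 32 mm tall, 39 mm bore, three lugs at its foot; round below, a hexagon 49 mm across flats from 15 mm up (flats face the lugs). Origin: centre of the underside, z up. Grip the flats. With lugs centred in the gaps (5 degrees play each way) it rests with its underside 11.3 mm above eye_cell; then it screws down clockwise from above, 5 mm per radian, 1.2 mm vertical play.
- ring_top (a point): Centre of the ring's top face, 32 mm above its underside; white bars on the face mark the lugs. The ring bears on the dome at an underside height of 7 to 9.5 mm above eye_cell. The thread goes tight 0.65 to 1.2 rad from the gap centres, depending on the seat. Snug is about 0.15 to 0.35 N m; 0.05 rad adds some 10 N of clamping. The thread is self-locking: the clamp stays when released.
- ring_lug (a point): Outer end of the lug on the ring's +x axis, 31 mm from the axis; the others at +-120 degrees. Each lug is 24 degrees wide and 5 mm tall.
- jar_red: Closed paint jar with red cap, 50 mm diameter, 55 mm tall. Bystander, to be left alone; origin at the centre of its underside.
- jar_blue: Closed paint jar with blue cap, 50 mm diameter, 55 mm tall. Bystander, to be left alone; origin at the centre of its underside.
- tape: Brown roll of tape lying flat, 90 mm diameter, 24 mm tall. Bystander, to be left alone; origin at the centre of its underside.
- paintbrush: Paintbrush lying flat, 190 mm long. Bystander, to be left alone.
- dish: Small white bowl, 76 mm diameter, 30 mm tall. Bystander, to be left alone; origin at the centre of its underside.
- glue: White glue bottle with orange cap, 42 mm diameter, 90 mm tall. Bystander, to be left alone; origin at the centre of its underside.
- spool: Plain wooden spool, 40 mm diameter, 35 mm tall. Bystander, to be left alone; origin at the centre of its underside.
Things that resemble listed ones, but are neither listed nor needed, are in the scene too. Of the things that look like the dome, the largest one is meant. What is shaped like the ring but green is not meant.

How it is judged:
By the outcome, as a careful person would: the job done as asked, in the order asked, and still so for the second after the job is handed in, with the robot touching nothing.
It also fails if it takes over 72 s, if anything falls off the work surface, if the arm or the gripper's body presses on something with over 40 N, if the wrist force passes 120 N, or if a joint passes its speed limit or range.

## Working session

There is one attempt and no reset: what is moved stays moved. The work goes in short steps, Python scripts to look and compute and a tool call to move; the robot and the scene stay as the last step left them, time stands still between calls to the robot, and variables do not carry over. Pictures are saved under pics/ and viewed, at most 10 in all, crops included, and the job is handed in when it is done.

Besides the shell and the picture viewer there is one more tool, called after "Request:" by a JSON object that holds its "method" and its "body", one argument or row to a line. move_arm: Moves the arm, as the interface text tells. Its arguments: {"type":"object","properties":{"series":{"type":"array"},"squeeze":{"type":"number"}},"required":["series"]}

```bash
mkdir -p pics; ls
cat > h.py <<'E'
import numpy as np, cv2
from workcell import bot
from scipy.spatial.transform import Rotation as Ro
def cam(name,st=None):
    p=bot.camera_params(name); f=200/np.tan(np.radians(p["fovy"])/2)
    if "R" in p:
        R=np.array(p["R"]);t=np.array(p["t"]); T=np.eye(4);T[:3,:3]=R.T;T[:3,3]=-R.T@t
    else:
        W=np.eye(4);W[:3,:3]=Ro.from_euler('xyz',st["tool_rot"]).as_matrix();W[:3,3]=st["position"]
        T=W@np.array(p["tool_from_camera"])
    return f,p["cx"],p["cy"],T
def grab(name):
    st=bot.observe(); im,d=bot.grab_frame(name); return im,d,cam(name,st)
def cloud(d,c):
    f,cx,cy,T=c; v,u=np.mgrid[:400,:640]
    P=np.stack([(u-cx)/f*d,(v-cy)/f*d,d],-1); return P@T[:3,:3].T+T[:3,3]
def proj(X,c):
    f,cx,cy,T=c; Y=(np.asarray(X)-T[:3,3])@T[:3,:3]; return Y[...,:2]/Y[...,2:]*f+[cx,cy]
def onplane(uv,z,c):
    f,cx,cy,T=c; uv=np.atleast_2d(uv).astype(float)
    r=np.c_[(uv-[cx,cy])/f,np.ones(len(uv))]@T[:3,:3].T; return T[:3,3]+r*((z-T[2,3])/r[:,2])[:,None]
def save(n,im): cv2.imwrite("pics/"+n,cv2.cvtColor(im,cv2.COLOR_RGB2BGR))
E
python3 - <<'E'
from h import *
print(bot.observe())
for n in ["scene","side","wrist"]:
    im,d,c=grab(n); save(n+"0.png",im); print(n,c[0],c[3].round(3).tolist())
    np.savez(n+"0.npz",im=im,d=d)
    P=cloud(d,c)
    for th in ["dome","ring","eye_cell","eye_rim"]:
        try:
            for r in bot.trace(n,th):
                m=r["mask"]&(d>0); print(n,th,round(r["conf"],2),np.round(r["bbox"]).tolist(),np.median(P[m],0).round(3),np.ptp(P[m],0).round(3))
        except Exception as e: print(n,th,e)
E
```

```text
pics
{'clock': 0.0, 'qpos': array([-1.35419809,  0.52203262, -0.03630154,  1.60002489,  0.02120551,
        1.02110789, -0.1127886 ]), 'qd': array([-1.54756553e-03, -2.13782522e-03, -9.60867436e-05, -3.00170110e-04,
       -1.24733929e-03,  2.78787096e-04, -3.25753776e-04]), 'joint_efforts': array([-5.84944646e-04, -9.27099395e+01,  1.97959252e+00, -3.69930053e+01,
        1.78277108e-02,  8.19767505e-03,  1.48372425e-05]), 'position': array([0.17675468, 0.59911688, 0.23070839]), 'tool_rot': array([-3.14040946e+00,  1.03428548e-04,  2.85477667e+00]), 'force': array([-0.57785141,  0.01244203,  0.69733158]), 'moment': array([-0.05481313,  0.01479924, -0.01605667]), 'finger_force': 0.0, 'grip_width': 0.08537381929638424}
scene 470.6361326535058 [[0.776, 0.466, -0.425, 1.014], [0.63, -0.552, 0.546, -0.698], [0.02, -0.692, -0.722, 0.887], [0.0, 0.0, 0.0, 1.0]]
scene dome 0.8 [267.0, 269.0, 289.0, 294.0] [ 0.596 -0.306  0.026] [0.053 0.05  0.049]
scene dome 0.61 [316.0, 302.0, 336.0, 316.0] [ 0.708 -0.278  0.013] [0.036 0.039 0.037]
scene dome 0.51 [315.0, 333.0, 331.0, 354.0] [ 0.75  -0.3
[... 490 characters left out ...]
 -0.628, 0.909], [0.0, 0.0, 0.0, 1.0]]
side dome 0.76 [324.0, 172.0, 343.0, 189.0] [ 0.584 -0.287  0.023] [0.053 0.064 0.054]
side ring 0.93 [406.0, 232.0, 427.0, 256.0] [ 0.322 -0.093  0.022] [0.052 0.06  0.04 ]
side ring 0.73 [312.0, 212.0, 332.0, 238.0] [ 0.567 -0.092  0.025] [0.061 0.088 0.042]
side eye_cell 0.6 [233.0, 268.0, 331.0, 360.0] [0.571 0.25  0.07 ] [0.244 0.243 0.126]
side eye_cell 0.16 [324.0, 168.0, 342.0, 187.0] [ 0.586 -0.287  0.026] [0.05  0.048 0.051]
side eye_rim 0.91 [229.0, 271.0, 328.0, 358.0] [0.57 0.25 0.07] [0.237 0.211 0.121]
wrist 326.13079310120844 [[0.282, 0.916, 0.285, 0.104], [0.959, -0.27, -0.083, 0.62], [0.001, 0.296, -0.955, 0.374], [0.0, 0.0, 0.0, 1.0]]
```

Run:
```python
from h import *
a=np.load("scene0.npz")["im"]; 
save("c1.png",cv2.resize(a[115:375,190:470],(800,743))[:600] if 0 else cv2.resize(a[120:360,195:455],(650,600),interpolation=cv2.INTER_CUBIC))
```

```text
(no output)
```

View pics/c1.png

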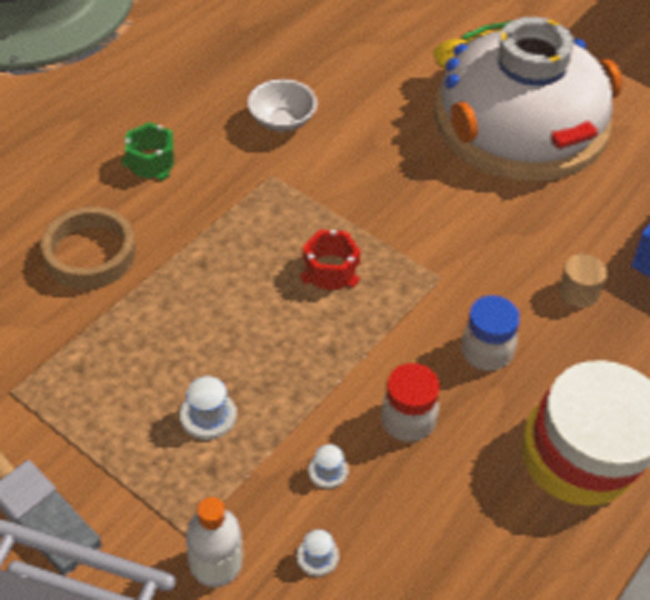

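The picture shows three dome-like objects at scene pixels (277,282), (326,309) and (323,343). The first has about a 50 mm flange and is the largest, so it is the one meant. The red ring is at (325,226); the one at (255,178) is green and not meant. The lion head with its cell is at about (409,140).

```bash
cat >> h.py <<'E'
from scipy.optimize import least_squares
def circ(xy,r0=None):
    f=lambda p: np.hypot(xy[:,0]-p[0],xy[:,1]-p[1])-(p[2] if r0 is None else r0)
    return least_squares(f,[*np.median(xy,0),0.03],loss='soft_l1',f_scale=0.002).x
def tgt(pos,yaw,st=None):
    "shift in tool axes (cm) and turn from present pose to TCP pos pointing down with yaw"
    st=st or bot.observe(); R=Ro.from_euler('xyz',st["tool_rot"]); G=Ro.from_euler('xyz',[np.pi,0,yaw])
    s=R.inv().apply(np.array(pos)-st["position"])*100; w=(R.inv()*G).as_rotvec()
    return s.round(2).tolist(),w.round(3).tolist(), "yaw now",round(st["tool_rot"][2],3)
E
python3 - <<'E'
from h import *
for n in ["scene","side"]:
    a=np.load(n+"0.npz"); c=cam(n); P=cloud(a["d"],c); 
    Q=P[(a["d"]>0)&(np.abs(P[...,0]-.6)<.13)&(np.abs(P[...,1]-.2)<.13)&(P[...,2]>.109)&(P[...,2]<.13)]
    print(n,len(Q),Q.mean(0).round(4),np.percentile(Q,[5,95],axis=0).round(4).tolist())
    im=a["im"].astype(int); red=(im[...,0]>120)&(im[...,1]<60)&(im[...,2]<60)&(np.hypot(P[...,0]-.568,P[...,1]+.097)<.04)&(P[...,2]>.026)
    print("ring",P[red].mean(0),red.sum())
    D=P[(np.hypot(P[...,0]-.59,P[...,1]+.3)<.05)&(P[...,2]>.02)]; print("dome",D.mean(0))
print(bot.camera_params("wrist")["tool_from_camera"], tgt([.6,.2,.3],2.855))
E
```

```text
scene 269 [0.5925 0.2104 0.1142] [[0.5584, 0.1766, 0.1099], [0.6249, 0.2464, 0.1175]]
ring [ 0.57019918 -0.10056495  0.03394648] 110
dome [ 0.59306835 -0.30293727  0.03956315]
side 505 [0.5878 0.2165 0.1155] [[0.5553, 0.1807, 0.1102], [0.622, 0.2495, 0.1189]]
ring [ 0.56443447 -0.09440233  0.03323752] 138
dome [ 0.58664211 -0.29039565  0.03878585]
[[ 9.35824913e-04 -9.55073680e-01 -2.96366984e-01  7.57110935e-02]
 [ 9.99998914e-01  5.56277520e-04  1.36498969e-03 -6.09065465e-04]
 [-1.13880344e-03 -2.96367939e-01  9.55073163e-01 -1.42379902e-01]
 [ 0.00000000e+00  0.00000000e+00  0.00000000e+00  1.00000000e+00]] ([-51.89, -26.34, -6.87], [-0.0, -0.0, -0.0], 'yaw now', np.float64(2.855))
```

Run:
```python
from h import *
print(tgt([.59,.213,.24],1.9))
```

```text
([-50.56, -25.38, -0.87], [-0.0, -0.0, 0.955], 'yaw now', np.float64(2.855))
```

Request:
{"method": "move_arm", "body": {
  "series": [
    [[-50.5,-25.4,-0.9],[0,0,0.955],100],
    [[-50.5,-25.4,-0.9],[0,0,0.955],100],
    [[-50.5,-25.4,-0.9],[0,0,0.955],100],
    [[-50.5,-25.4,-0.9],[0,0,0.955],100],
    [[-50.5,-25.4,-0.9],[0,0,0.955],100],
    [[-50.5,-25.4,-0.9],[0,0,0.955],100],
    [[-50.5,-25.4,-0.9],[0,0,0.955],100],
    [[-50.5,-25.4,-0.9],[0,0,0.955],100],
    [[-50.5,-25.4,-0.9],[0,0,0.955],100],
    [[-50.5,-25.4,-0.9],[0,0,0.955],100],
    [[-50.5,-25.4,-0.9],[0,0,0.955],100],
    [[-50.5,-25.4,-0.9],[0,0,0.955],100],
    [[-50.5,-25.4,-0.9],[0,0,0.955],100],
    [[-50.5,-25.4,-0.9],[0,0,0.955],100],
    [[-50.5,-25.4,-0.9],[0,0,0.955],100],
    [[-50.5,-25.4,-0.9],[0,0,0.955],100],
    [[-50.5,-25.4,-0.9],[0,0,0.955],100],
    [[-50.5,-25.4,-0.9],[0,0,0.955],100]
  ]
}}

```text
clock: 2.25
position: [0.5886, 0.2142, 0.2402]
tool_rot: [-3.141, -0.001, 1.901]
force: [0.3, 0.4, 0.1]
grip_width: 0.0854
finger_force: 0.0
```

Run:
```python
from h import *
im,d,c=grab("wrist"); np.savez("w1.npz",im=im,d=d,T=c[3]); P=cloud(d,c)
st=bot.observe();print(st["clock"],st["position"],st["tool_rot"],st["qpos"].round(2))
Q=P[(d>0)&(np.hypot(P[...,0]-.59,P[...,1]-.213)<.06)&(P[...,2]>.108)&(P[...,2]<.125)]
print(len(Q),Q.mean(0),np.percentile(Q[:,2],[5,50,95])); print(circ(Q[:,:2]))
h=im.astype(int); y=(h[...,0]>150)&(h[...,1]>120)&(h[...,2]<90)&(P[...,2]>.1)
n,l,s,ce=cv2.connectedComponentsWithStats(y.astype(np.uint8))
for i in range(1,n):
    if s[i,4]>5: print(s[i],P[l==i].mean(0).round(4))
save("w1.png",im)
```

```text
2.3 [0.58862821 0.21417997 0.24039887] [-3.14157854e+00 -4.88362652e-04  1.90153923e+00] [-0.63  0.53  0.28  1.6  -0.17  1.04  0.03]
2868 [0.58975041 0.21371175 0.11435979] [0.1118223  0.11457521 0.11578275]
[0.58994473 0.21331626 0.03294689]
[329 154  14  10  87] [0.588  0.2471 0.1175]
[281 201   9  13  75] [0.5613 0.1932 0.1151]
[346 219  12  11  68] [0.621  0.1969 0.1152]
```

View pics/w1.png

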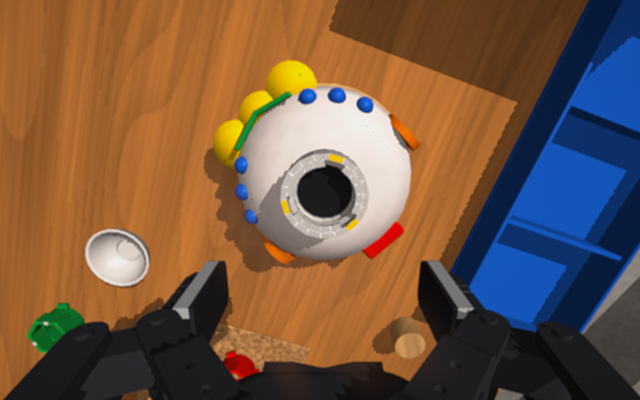

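Run:
```python
from h import *
a=np.load("w1.npz"); im=a["im"]; save("w1c.png",cv2.resize(im[140:250,270:380],(600,600),interpolation=cv2.INTER_CUBIC))
```

```text
(no output)
```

View pics/w1c.png

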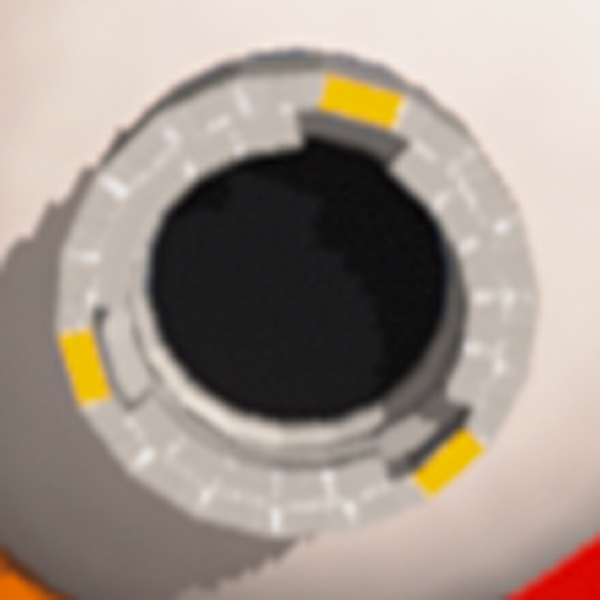

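The yellow marks sit radially outside each gap and centred on it, in the w1 picture at about (336,158), (285,207) and (352,225).

```bash
cat >> h.py <<'E'
def cellfit(im,c,ctr=(.59,.2135),z=.115):
    h=cv2.cvtColor(im,cv2.COLOR_RGB2HSV); m=((h[...,0]>20)&(h[...,0]<32)&(h[...,1]>150)&(h[...,2]>120))
    v,u=np.nonzero(m); X=onplane(np.c_[u,v],z,c)[:,:2]; k=np.abs(np.hypot(*(X-ctr).T)-.0345)<.007; X=X[k]
    a=np.arctan2(*(X-ctr).T[::-1]); 
    def f(p):
        e=X-p[:2]; b=np.arctan2(e[:,1],e[:,0])-p[2]; b=(b+np.pi/3)%(2*np.pi/3)-np.pi/3
        return np.r_[(np.hypot(*e.T)-p[3]),b*.034]
    best=min((least_squares(f,[*ctr,t,.0345]) for t in (-.8,-.3,.2,.7)),key=lambda r:r.cost)
    return best.x,len(X),np.sqrt(2*best.cost/len(X))
E
python3 - <<'E'
from h import *
a=np.load("w1.npz"); c=(*cam("scene")[:3],a["T"]); p=bot.camera_params("wrist"); c=(200/np.tan(np.radians(p["fovy"])/2),p["cx"],p["cy"],a["T"])
print(cellfit(a["im"],c))
for dx in (0,):
    st=bot.observe(); print(tgt([.588,-.297,.2],1.9-.36-.46), tgt([.588,-.297,.2],1.1),tgt([.60,-.18,.3],1.1))
E
```

```text
(array([ 0.59034526,  0.21234606, -0.46551419,  0.03485777]), 216, np.float64(0.00347432906257538))
([-48.33, -16.66, 4.02], [-0.0, -0.0, 0.822], 'yaw now', np.float64(1.902)) ([-48.33, -16.66, 4.02], [-0.0, -0.0, 0.802], 'yaw now', np.float64(1.902)) ([-37.65, -11.73, -5.98], [-0.0, -0.0, 0.802], 'yaw now', np.float64(1.902))
```

Request:
{"method": "move_arm", "body": {
  "series": [
    [[-48.3,-16.7,5.0],[0,0,0.8],100],
    [[-48.3,-16.7,5.0],[0,0,0.8],100],
    [[-48.3,-16.7,5.0],[0,0,0.8],100],
    [[-48.3,-16.7,5.0],[0,0,0.8],100],
    [[-48.3,-16.7,5.0],[0,0,0.8],100],
    [[-48.3,-16.7,5.0],[0,0,0.8],100],
    [[-48.3,-16.7,5.0],[0,0,0.8],100],
    [[-48.3,-16.7,5.0],[0,0,0.8],100],
    [[-48.3,-16.7,5.0],[0,0,0.8],100],
    [[-48.3,-16.7,5.0],[0,0,0.8],100],
    [[-48.3,-16.7,5.0],[0,0,0.8],100],
    [[-48.3,-16.7,5.0],[0,0,0.8],100],
    [[-48.3,-16.7,5.0],[0,0,0.8],100],
    [[-48.3,-16.7,5.0],[0,0,0.8],100],
    [[-48.3,-16.7,5.0],[0,0,0.8],100],
    [[-48.3,-16.7,5.0],[0,0,0.8],100]
  ]
}}

```text
clock: 3.63
position: [0.5879, -0.2964, 0.1903]
tool_rot: [-3.141, -0.001, 1.101]
force: [0.2, 0.4, -0.8]
grip_width: 0.0853
finger_force: 0.0
```

Run:
```python
from h import *
im,d,c=grab("wrist"); np.savez("w2.npz",im=im,d=d,T=c[3]); P=cloud(d,c)
st=bot.observe();print(st["clock"],st["position"],st["tool_rot"],st["qpos"].round(2))
for r in bot.trace("wrist","dome"):
    m=r["mask"]&(d>0); print(r["conf"],r["bbox"],np.median(P[m],0).round(4),P[m].min(0).round(4),P[m].max(0).round(4))
    M=r["mask"]
    c0=np.median(P[m],0)
    k=m&(P[...,2]>.04); print("top",P[k].mean(0), np.percentile(P[m][:,2],[1,50,99]))
    k=m&(P[...,2]>.014)&(P[...,2]<.034); print("neck",circ(P[k][:,:2],.017))
    k=m&(P[...,2]<.012)&(P[...,2]>.006); print("flange",circ(P[k][:,:2],.0245),k.sum())
    ring=np.hypot(P[...,0]-c0[0],P[...,1]-c0[1]); print("table",np.median(P[...,2][(ring>.035)&(ring<.06)&(d>0)]))
save("w2.png",im)
```

```text
3.6833 [ 0.58798764 -0.29618388  0.1904416 ] [-3.14154718e+00 -8.38633209e-04  1.10202055e+00] [ 0.08  0.67  0.48  1.56 -0.35  1.    0.19]
0.73 [302.9, 158.9, 350.9, 209.0] [ 0.592  -0.2933  0.0403] [ 0.5653 -0.3278  0.0012] [ 0.6134 -0.275   0.0486]
top [ 0.58984339 -0.2982958   0.0447693 ] [0.00276914 0.04033015 0.047844  ]
neck [ 0.6027094  -0.27208274  0.03      ]
flange [ 0.58740359 -0.30364103  0.03      ] 590
table 0.23859018624809195
0.66 [463.7, 133.4, 507.4, 163.2] [ 0.7417 -0.3354  0.0211] [ 0.7296 -0.3592 -0.0013] [ 0.762  -0.3236  0.0317]
top [nan nan nan] [0.00122351 0.02108128 0.03078654]
neck [ 0.75215851 -0.34945259  0.03      ]
flange [ 0.72163784 -0.31722014  0.03      ] 71
table -0.0002091406209450697
0.62 [399.1, 84.8, 438.5, 124.2] [ 0.6994 -0.2707  0.0244] [ 0.6867 -0.2892 -0.0017] [ 0.7178 -0.2569  0.0315]
top [nan nan nan] [-0.00015545  0.02441837  0.0309271 ]
neck [ 0.6990838  -0.25699571  0.03      ]
flange [ 0.67509669 -0.25662084  0.03      ] 47
table -0.00012430685663256114<stdin>:8: RuntimeWarning: Mean of empty slice.
  ret = um.true_divide(
```

View pics/w2.png

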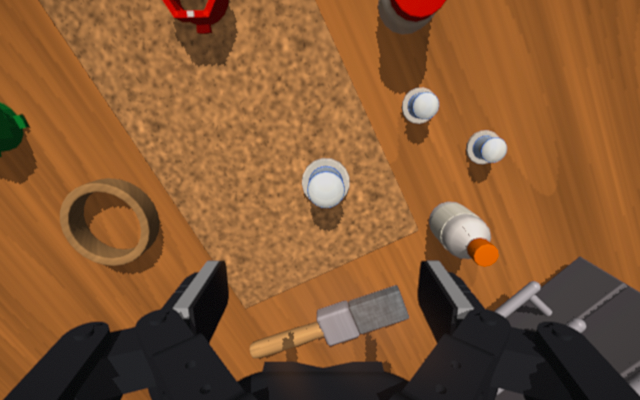

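The large dome is at (325,184) in this picture, with small look-alikes at (420,105) and (487,148). I'll fit its position from the silhouette and depth.

```bash
cat >> h.py <<'E'
def wcam(T):
    p=bot.camera_params("wrist"); return (200/np.tan(np.radians(p["fovy"])/2),p["cx"],p["cy"],T)
def domesil(x,y,z,c,S=4):
    a=np.linspace(0,2*np.pi,60,endpoint=False); m=np.zeros((400*S,640*S),np.uint8)
    prof=[(0,.0245),(.007,.0245)],[(.007,.017),(.036,.017)]+[(.0244+.0206*np.sin(t),.0206*np.cos(t)) for t in np.linspace(.6,1.5,8)]
    for pr in prof:
        X=np.concatenate([np.c_[x+r*np.cos(a),y+r*np.sin(a),np.full(60,z+h)] for h,r in pr])
        uv=(proj(X,c)+.5)*S; cv2.fillConvexPoly(m,cv2.convexHull(uv.astype(np.int32)),1)
    return cv2.resize(m.astype(np.float32),(640,400),interpolation=cv2.INTER_AREA)
from scipy.optimize import minimize
def domefit(M,c,x0,z):
    f=lambda p: np.abs(domesil(p[0]/100,p[1]/100,z,c)-M).sum()
    r=minimize(f,np.array(x0[:2])*100,method='Nelder-Mead',options=dict(initial_simplex=np.array(x0[:2])*100+np.array([[0,0],[.5,0],[0,.5]]),xatol=.01,fatol=.1)); return r.x/100,r.fun,M.sum()
E
python3 - <<'E'
from h import *
a=np.load("w2.npz"); c=wcam(a["T"]); d=a["d"]; P=cloud(d,c)
bot.grab_frame("wrist"); M=bot.trace("wrist","dome")[0]["mask"]
print("mat",np.median(P[215:235,290:370,2]))
Z=np.median(P[215:235,290:370,2])
print(domefit(M,c,[.589,-.298],Z),domefit(M,c,[.589,-.298],.002))
m=M&(P[...,2]>.042+Z*0); Q=P[cv2.erode(m.astype(np.uint8),np.ones((3,3)))>0]
f=lambda p:np.linalg.norm(Q-p,axis=1)-.0206
print(least_squares(f,[.589,-.298,.026],loss='soft_l1',f_scale=.001).x-[0,0,.0244],len(Q))
E
```

```text
mat 0.002460066600723343
(array([ 0.58848991, -0.30025266]), np.float64(75.75), np.int64(1795)) (array([ 0.58839586, -0.30036292]), np.float64(73.1875), np.int64(1795))
[ 0.58931358 -0.29955187  0.00313267] 693
```

Run:
```python
from h import *
print(tgt([.5887,-.3,.023],1.1))
```

```text
([-0.25, 0.22, 16.75], [0.0, -0.0, 0.001], 'yaw now', np.float64(1.101))
```

Request:
{"method": "move_arm", "body": {
  "series": [
    [[-0.25,0.2,4],[0,0,0],100],
    [[-0.25,0.2,8],[0,0,0],100],
    [[-0.25,0.2,12],[0,0,0],100],
    [[-0.25,0.2,15],[0,0,0],100],
    [[-0.25,0.2,16.7],[0,0,0],100],
    [[-0.25,0.2,16.7],[0,0,0],100],
    [[-0.25,0.2,16.7],[0,0,0],100],
    [[-0.25,0.2,16.7],[0,0,0],35],
    [[-0.25,0.2,16.7],[0,0,0],25],
    [[-0.25,0.2,16.7],[0,0,0],15],
    [[-0.25,0.2,16.7],[0,0,0],0],
    [[-0.25,0.2,16.7],[0,0,0],0],
    [[-0.25,0.2,16.7],[0,0,0],0],
    [[-0.25,0.2,16.7],[0,0,0],0],
    [[-0.25,0.2,16.7],[0,0,0],0],
    [[-0.25,0.2,16.7],[0,0,0],0]
  ],
  "squeeze": 40
}}

```text
clock: 5.17
position: [0.5885, -0.3014, 0.0245]
tool_rot: [3.14, -0.0, 1.1]
force: [-1.8, 1.3, 11.6]
grip_width: 0.0326
finger_force: 38.8
```

Run:
```python
from h import *
st=bot.observe(); print(st["force"],st["position"],st["grip_width"],st["finger_force"])
im,d,c=grab("wrist"); 
save("g1.png",cv2.resize(im[190:370,180:460],(800,514),interpolation=cv2.INTER_CUBIC))
```

```text
[-1.8381958   1.31839729 11.64002345] [ 0.58845775 -0.3013619   0.0244739 ] 0.03260761448380249 38.76161705115436
```

View pics/g1.png

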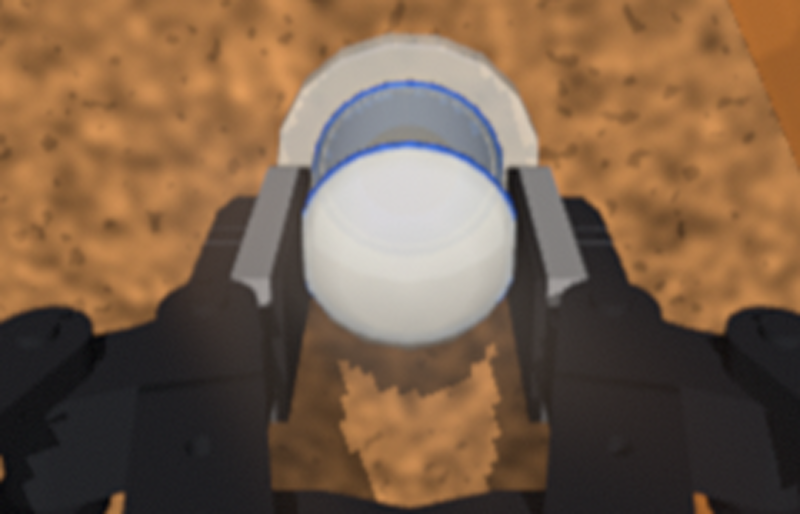

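Picture g1: the dome is upright, held by the neck between the pads, with its centre near crop (408,240). Next I lift it and carry it over the cell.

Run:
```python
from h import *
print(tgt([.591,.2118,.175],1.9))
```

```text
([45.85, -23.04, -15.07], [0.001, 0.0, -0.8], 'yaw now', np.float64(1.1))
```

Request:
{"method": "move_arm", "body": {
  "series": [
    [[0,0,-2],[0,0,0],0],
    [[0,0,-5],[0,0,0],0],
    [[0,0,-9],[0,0,0],0],
    [[4,-2,-13],[0,0,-0.1],0],
    [[8,-4,-15.1],[0,0,-0.2],0],
    [[11.5,-5.8,-15.1],[0,0,-0.3],0],
    [[15,-7.5,-15.1],[0,0,-0.4],0],
    [[18.5,-9.3,-15.1],[0,0,-0.5],0],
    [[22,-11.1,-15.1],[0,0,-0.6],0],
    [[25.5,-12.8,-15.1],[0,0,-0.7],0],
    [[29,-14.6,-15.1],[0,0,-0.8],0],
    [[32.5,-16.3,-15.1],[0,0,-0.8],0],
    [[36,-18.1,-15.1],[0,0,-0.8],0],
    [[39.5,-19.9,-15.1],[0,0,-0.8],0],
    [[42.5,-21.4,-15.1],[0,0,-0.8],0],
    [[44.5,-22.4,-15.1],[0,0,-0.8],0],
    [[45.85,-23.05,-15.1],[0,0,-0.8],0],
    [[45.85,-23.05,-15.1],[0,0,-0.8],0],
    [[45.85,-23.05,-15.1],[0,0,-0.8],0],
    [[45.85,-23.05,-15.1],[0,0,-0.8],0]
  ]
}}

```text
clock: 6.88
position: [0.5909, 0.2102, 0.1745]
tool_rot: [-3.142, 0.001, 1.898]
force: [0.4, 0.9, -0.4]
grip_width: 0.0323
finger_force: 40.0
```

Run:
```python
from h import *
st=bot.observe(); print(st["force"],st["position"],st["tool_rot"],st["grip_width"],st["finger_force"])
im,d,c=grab("wrist"); np.savez("w3.npz",im=im,d=d,T=c[3])
v=im[190:370,180:460]; s=bot.grab_frame("scene"); sd=bot.grab_frame("side"); np.savez("s3.npz",a=s[0],ad=s[1],b=sd[0],bd=sd[1])
A=cv2.resize(s[0][85:205,355:455],(400,480)); B=cv2.resize(sd[0][245:365,230:330],(400,480))
save("h1.png",np.hstack([A,B]))
for r in bot.trace("scene","dome")[:1]: print(r["bbox"],r["conf"])
bot.grab_frame("wrist")
for r in bot.trace("wrist","dome")[:1]: print(r["bbox"],r["conf"])
```

```text
[ 0.39429732  0.9394776  -0.42933494] [0.59092945 0.21024251 0.17445586] [-3.14153696e+00  8.04055583e-04  1.89808852e+00] 0.03234918534101529 39.98275431489674
[314.4, 333.6, 330.0, 353.3] 0.8
[277.9, 203.9, 368.6, 312.2] 0.97
```

View pics/h1.png

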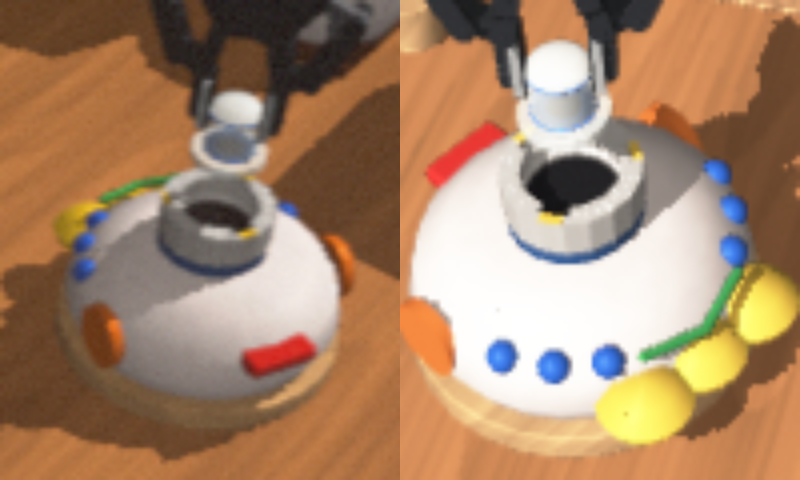

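Both views show the dome held level above the cell. I'll check its offset in the hand.

Run:
```python
from h import *
bot.grab_frame("wrist"); M=bot.trace("wrist","dome")[0]["mask"]; st=bot.observe(); c=cam("wrist",st); p=st["position"]
K=np.zeros((400,640)); K[:,302:345]=1
ex=np.array([np.cos(1.898),np.sin(1.898)]); ey=np.array([np.sin(1.898),-np.cos(1.898)])
for h in (.020,.022,.024):
    f=lambda q: (np.abs(domesil(*(p[:2]+q[0]/100*ex+q[1]/100*ey),p[2]-h,c)-M)*K).sum()
    r=min(((f(q),q) for q in [(x,y) for x in np.arange(-.5,.51,.05) for y in (-.1,0,.1)])); print(h,r)
print("bbox u mid",np.nonzero(M.any(0))[0][[0,-1]], proj([*p[:2],p[2]],c), "top row",np.nonzero(M.any(1))[0][[0,-1]])
print(tgt([.591,.2118,.175],1.9))
```

```text
0.02 (np.float64(35.0625), (np.float64(0.19999999999999984), -0.1))
0.022 (np.float64(65.375), (np.float64(0.09999999999999987), -0.1))
0.024 (np.float64(126.125), (np.float64(-0.0500000000000001), -0.1))
bbox u mid [277 367] [323.40354366 264.2174384 ] top row [200 311]
([0.01, 0.03, -0.06], [0.0, 0.0, -0.001], 'yaw now', np.float64(1.899))
```

Request:
{"method": "move_arm", "body": {
  "series": [
    [[0.02,0.05,2],[0,0,0],0],
    [[0.02,0.05,3.5],[0,0,0],0],
    [[0.02,0.05,4],[0,0,0],0],
    [[0.02,0.05,4.4],[0,0,0],0],
    [[0.02,0.05,4.8],[0,0,0],0],
    [[0.02,0.05,5.0],[0,0,0],0],
    [[0.02,0.05,5.1],[0,0,0],0],
    [[0.02,0.05,5.1],[0,0,0],0],
    [[0.02,0.05,5.1],[0,0,0],0]
  ]
}}

```text
clock: 8.03
position: [0.5912, 0.2123, 0.1237]
tool_rot: [3.141, -0.0, 1.9]
force: [-0.3, 1.1, 0.9]
grip_width: 0.0322
finger_force: 40.0
```

Request:
{"method": "move_arm", "body": {
  "series": [
    [[0,0,0.1],[0,0,0],0],
    [[0,0,0.2],[0,0,0],0],
    [[0,0,0.3],[0,0,0],0],
    [[0,0,0.3],[0,0,0],0],
    [[0,0,0.3],[0,0,0],0]
  ]
}}

```text
clock: 8.45
position: [0.591, 0.2123, 0.1202]
tool_rot: [-3.141, 0.0, 1.9]
force: [-0.4, 0.6, -0.9]
grip_width: 0.0322
finger_force: 40.0
```

Request:
{"method": "move_arm", "body": {
  "series": [
    [[0,0,0.05],[0,0,0],0],
    [[0,0,0.1],[0,0,0],0],
    [[0,0,0.15],[0,0,0],0],
    [[0,0,0.15],[0,0,0],0],
    [[0,0,0.15],[0,0,0],0]
  ]
}}

```text
clock: 8.87
position: [0.591, 0.2123, 0.1187]
tool_rot: [-3.141, 0.0, 1.9]
force: [-0.4, -0.8, -0.6]
grip_width: 0.0323
finger_force: 40.1
```

Request:
{"method": "move_arm", "body": {
  "series": [
    [[0,0,0.05],[0,0,0],0],
    [[0,0,0.1],[0,0,0],0],
    [[0,0,0.1],[0,0,0],0],
    [[0,0,0.1],[0,0,0],0]
  ]
}}

```text
clock: 9.2
position: [0.5911, 0.2122, 0.1178]
tool_rot: [3.142, 0.0, 1.9]
force: [-0.2, -1.6, -0.3]
grip_width: 0.0321
finger_force: 40.3
```

Request:
{"method": "move_arm", "body": {
  "series": [
    [[0,0,0.05],[0,0,0],0],
    [[0,0,0.08],[0,0,0],0],
    [[0,0,0.08],[0,0,0],0],
    [[0,0,0.08],[0,0,0],0]
  ]
}}

```text
clock: 9.53
position: [0.5911, 0.2122, 0.1175]
tool_rot: [3.141, -0.0, 1.9]
force: [-3.7, -3.7, 9.8]
grip_width: 0.0324
finger_force: 41.1
```

Request:
{"method": "move_arm", "body": {
  "series": [
    [[0,0,0.05],[0,0,0],45],
    [[0,0,0.05],[0,0,0],60],
    [[0,0,0.05],[0,0,0],100],
    [[0,0,0],[0,0,0],100],
    [[0,0,-2],[0,0,0],100],
    [[0,0,-6],[0,0,0],100],
    [[0,0,-10],[0,0,0],100],
    [[0,0,-12],[0,0,0],100],
    [[0,0,-12],[0,0,0],100],
    [[0,0,-12],[0,0,0],100]
  ]
}}

```text
clock: 10.37
position: [0.5914, 0.2126, 0.2381]
tool_rot: [3.139, -0.0, 1.9]
force: [0.6, 0.8, -1.2]
grip_width: 0.0856
finger_force: 0.0
```

Run:
```python
from h import *
im,d,c=grab("wrist"); np.savez("w4.npz",im=im,d=d,T=c[3]); P=cloud(d,c)
r=bot.trace("wrist","dome"); M=r[0]["mask"]; print(r[0]["conf"],r[0]["bbox"])
rim=P[(d>0)&(abs(np.hypot(P[...,0]-.59,P[...,1]-.213)-.034)<.004)&(P[...,2]>.108)&(P[...,2]<.122)]
A=np.c_[rim[:,:2]-[.59,.213],np.ones(len(rim))]; print("rim plane",np.linalg.lstsq(A,rim[:,2],rcond=None)[0])
Q=P[(cv2.erode(M.astype(np.uint8),np.ones((3,3)))>0)&(P[...,2]>.128)&(d>0)]
f=lambda p:np.linalg.norm(Q-p,axis=1)-.0206
s=least_squares(f,[.59,.213,.119],loss='soft_l1',f_scale=.001); print(s.x-[0,0,.0244],np.abs(s.fun).mean(),len(Q))
print(cellfit(im,c), bot.observe()["position"])
save("w4.png",cv2.resize(im[130:270,250:410],(800,600)[:2] if 0 else (640,560),interpolation=cv2.INTER_CUBIC))
print(tgt([.568,-.099,.16],1.3), tgt([.568,-.099,.19],.9))
```

```text
0.92 [296.7, 162.9, 351.5, 220.1]
rim plane [ 0.00234211 -0.00044031  0.11450599]
[0.59014841 0.21361677 0.09653046] 0.0005700121892276318 1373
(array([ 0.59042661,  0.21230137, -0.46891123,  0.03489256]), 225, np.float64(0.0034887151948639933)) [0.59062279 0.21230444 0.23622402]
([-28.73, -12.2, 7.64], [-0.001, 0.0, 0.6], 'yaw now', np.float64(1.9)) ([-28.73, -12.2, 4.64], [-0.001, 0.001, 1.0], 'yaw now', np.float64(1.9))
```

View pics/w4.png

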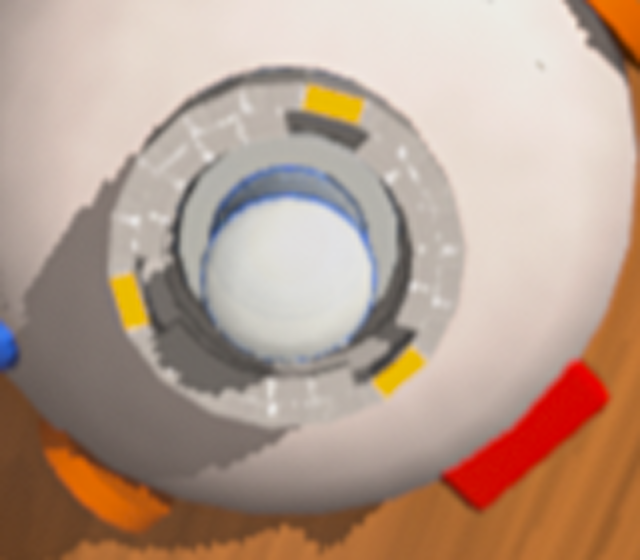

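The dome sits level and centred in the pocket (crop centre 290,280), its underside about 1.5 mm above the nominal seat. Next is the ring.

Request:
{"method": "move_arm", "body": {
  "series": [
    [[-4,-1.7,0],[0,0,0.1],100],
    [[-8,-3.4,1],[0,0,0.2],100],
    [[-12,-5.1,2.5],[0,0,0.3],100],
    [[-15.5,-6.6,4],[0,0,0.4],100],
    [[-19,-8.1,5],[0,0,0.5],100],
    [[-22.5,-9.6,5.6],[0,0,0.6],100],
    [[-26,-11.1,5.6],[0,0,0.6],100],
    [[-28.7,-12.2,5.6],[0,0,0.6],100],
    [[-28.7,-12.2,5.6],[0,0,0.6],100],
    [[-28.7,-12.2,5.6],[0,0,0.6],100]
  ]
}}

```text
clock: 11.3
position: [0.5674, -0.1006, 0.18]
tool_rot: [-3.14, 0.001, 1.297]
force: [-0.9, 1.7, -0.6]
grip_width: 0.085
finger_force: 0.0
```

Run:
```python
from h import *
im,d,c=grab("wrist"); np.savez("w5.npz",im=im,d=d,T=c[3]); P=cloud(d,c); st=bot.observe(); print(st["clock"],st["position"],st["tool_rot"],st["qpos"].round(2))
for r in bot.find_in("wrist","ring"): print(r)
h=im.astype(int); red=(h[...,0]>90)&(h[...,1]<70)&(h[...,2]<70)&(np.hypot(P[...,0]-.568,P[...,1]+.097)<.05)
v,u=np.nonzero(red); print(u.min(),u.max(),v.min(),v.max(),P[red].mean(0),np.percentile(P[red][:,2],[1,50,99]))
t=red&(P[...,2]>.031); print("top",circ(P[t][:,:2]),np.median(P[t],0))
u0,v0=int(u.mean()),int(v.mean()); save("w5.png",cv2.resize(im[v0-55:v0+55,u0-60:u0+60],(720,660)[:2] if 0 else (654,600),interpolation=cv2.INTER_CUBIC)); print(u0,v0)
```

```text
11.35 [ 0.56781586 -0.09879186  0.18002454] [-3.13995017e+00  2.92042130e-04  1.29890827e+00] [-0.24  0.55  0.44  1.8  -0.29  0.86  0.06]
{'bbox': [57.7, 219.9, 132.1, 285.2], 'conf': 0.88}
{'bbox': [290.4, 156.3, 352.6, 215.5], 'conf': 0.6}
209 436 156 380 [ 0.56506788 -0.10316706  0.02692834] [0.0012948  0.02573813 0.25475472]
top [ 0.56690927 -0.09890828  0.02338604] [ 0.56800236 -0.09829559  0.03523584]
321 191
```

View pics/w5.png

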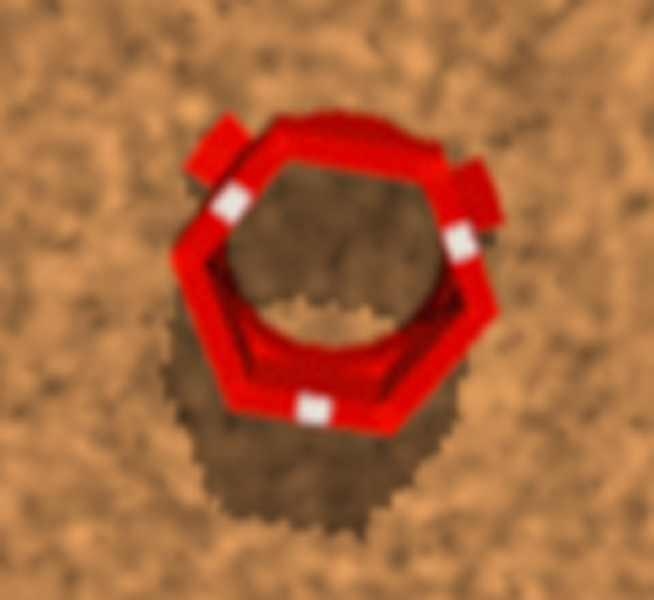

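Picture w5 shows the red ring upright at wrist pixel (321,191), with white bars at crop (230,203), (460,242) and (313,408). The lugs lie outside the bars.

Run:
```python
from h import *
a=np.load("w5.npz"); im=a["im"];c=wcam(a["T"]); z=.0345
h=cv2.cvtColor(im,cv2.COLOR_RGB2HSV); m=(h[...,1]<90)&(h[...,2]>140); m[:150]=0;m[225:]=0;m[:,:285]=0;m[:,360:]=0
n,l,s,ce=cv2.connectedComponentsWithStats(m.astype(np.uint8)); idx=[i for i in range(1,n) if s[i,4]>=6]; print(s[idx].tolist(),ce[idx].round(1).tolist())
X=onplane(ce[idx],z,c)[:,:2]; ctr=X.mean(0); e=X-ctr; an=np.arctan2(e[:,1],e[:,0]); print(ctr,np.hypot(*e.T),an, ((an+np.pi/3)%(2*np.pi/3)-np.pi/3))
# outer hexagon silhouette of red top via bars angle: check with rendered hex hull
hh=im.astype(int); red=((hh[...,0]>140)&(hh[...,1]<60)&(hh[...,2]<60))
st=bot.observe();print(st["tool_rot"][2], st["qpos"][6])
```

```text
[[300, 170, 7, 6, 25], [343, 177, 6, 6, 27], [316, 209, 5, 5, 25]] [[303.1, 172.8], [345.3, 179.8], [318.0, 211.0]]
[ 0.5668134  -0.10021844] [0.02223117 0.02230711 0.02230785] [ 2.17368571  0.08129359 -2.01704943] [0.07929061 0.08129359 0.07734567]
1.300378698967088 0.06432175081717353
```

Run:
```python
from h import *
print(tgt([.5668,-.1002,.15],2.697))
```

```text
([-0.26, -0.05, 3.02], [-0.001, -0.001, -1.397], 'yaw now', np.float64(1.3))
```

Request:
{"method": "move_arm", "body": {
  "series": [
    [[-0.25,-0.05,1],[0,0,-0.12],100],
    [[-0.25,-0.05,2],[0,0,-0.24],100],
    [[-0.25,-0.05,3],[0,0,-0.36],100],
    [[-0.25,-0.05,3],[0,0,-0.48],100],
    [[-0.25,-0.05,3],[0,0,-0.6],100],
    [[-0.25,-0.05,3],[0,0,-0.72],100],
    [[-0.25,-0.05,3],[0,0,-0.84],100],
    [[-0.25,-0.05,3],[0,0,-0.96],100],
    [[-0.25,-0.05,3],[0,0,-1.08],100],
    [[-0.25,-0.05,3],[0,0,-1.2],100],
    [[-0.25,-0.05,3],[0,0,-1.32],100],
    [[-0.25,-0.05,3],[0,0,-1.397],100],
    [[-0.25,-0.05,3],[0,0,-1.397],100],
    [[-0.25,-0.05,3],[0,0,-1.397],100],
    [[-0.25,-0.05,3],[0,0,-1.397],100]
  ]
}}

```text
clock: 12.65
position: [0.5672, -0.1003, 0.1508]
tool_rot: [3.142, -0.0, 2.695]
force: [0.6, 0.7, -0.5]
grip_width: 0.0853
finger_force: 0.0
```

```bash
cat >> h.py <<'E'
def bars(im,c,z,ctr):
    h=cv2.cvtColor(im,cv2.COLOR_RGB2HSV); m=(h[...,1]<90)&(h[...,2]>140)
    n,l,s,ce=cv2.connectedComponentsWithStats(m.astype(np.uint8)); idx=[i for i in range(1,n) if 8<=s[i,4]<150]
    X=onplane(ce[idx],z,c)[:,:2]; k=np.abs(np.hypot(*(X-ctr).T)-.0222)<.006; X=X[k]
    if len(X)!=3: print("bars",len(X),X,ce[idx])
    o=X.mean(0); e=X-o; an=np.arctan2(e[:,1],e[:,0]); return o,np.hypot(*e.T),((an+np.pi/3)%(2*np.pi/3)-np.pi/3)
E
python3 - <<'E'
from h import *
im,d,c=grab("wrist"); st=bot.observe(); print(st["position"],st["tool_rot"][2],st["qpos"].round(2))
o,r,an=bars(im,c,.0345,np.array([.5668,-.1002])); print(o,r,an)
print(tgt([*o,.0172],np.mean(an)+np.pi/2+np.pi/3))
E
```

```text
[ 0.56717842 -0.10035606  0.15085877] 2.695148400816865 [ 0.04  0.54  0.04  1.81 -0.03  0.79  1.22]
[ 0.56722915 -0.10003271] [0.02201409 0.02216803 0.02214335] [0.0751235  0.07241035 0.07978275]
([0.01, 0.03, 13.37], [-0.0, -0.0, 0.001], 'yaw now', np.float64(2.695))
```

Request:
{"method": "move_arm", "body": {
  "series": [
    [[0,0.03,4],[0,0,0],100],
    [[0,0.03,8],[0,0,0],100],
    [[0,0.03,11],[0,0,0],100],
    [[0,0.03,12.6],[0,0,0],100],
    [[0,0.03,13.35],[0,0,0],100],
    [[0,0.03,13.35],[0,0,0],100],
    [[0,0.03,13.35],[0,0,0],75],
    [[0,0.03,13.35],[0,0,0],65],
    [[0,0.03,13.35],[0,0,0],55],
    [[0,0.03,13.35],[0,0,0],45],
    [[0,0.03,13.35],[0,0,0],30],
    [[0,0.03,13.35],[0,0,0],30],
    [[0,0.03,13.35],[0,0,0],30],
    [[0,0.03,13.35],[0,0,0],30]
  ],
  "squeeze": 50
}}

```text
clock: 13.87
position: [0.568, -0.101, 0.019]
tool_rot: [3.141, 0.002, 2.696]
force: [-1.7, -0.0, 9.6]
grip_width: 0.0479
finger_force: 49.8
```

Run:
```python
from h import *
print(tgt([.5905,.2128,.185],2.151))
```

```text
([11.46, 29.3, -16.61], [0.001, 0.002, 0.545], 'yaw now', np.float64(2.696))
```

Request:
{"method": "move_arm", "body": {
  "series": [
    [[0,0,-2],[0,0,0],30],
    [[0,0,-6],[0,0,0],30],
    [[0,0,-10],[0,0,0],30],
    [[0,0,-14],[0,0,0],30],
    [[1,2.5,-16.6],[0,0,0.08],30],
    [[2.5,6.3,-16.6],[0,0,0.16],30],
    [[4,10.2,-16.6],[0,0,0.24],30],
    [[5.5,14,-16.6],[0,0,0.32],30],
    [[7,17.9,-16.6],[0,0,0.4],30],
    [[8.5,21.7,-16.6],[0,0,0.48],30],
    [[10,25.5,-16.6],[0,0,0.545],30],
    [[11,28,-16.6],[0,0,0.545],30],
    [[11.45,29.3,-16.6],[0,0,0.545],30],
    [[11.45,29.3,-16.6],[0,0,0.545],30],
    [[11.45,29.3,-16.6],[0,0,0.545],30],
    [[11.45,29.3,-16.6],[0,0,0.545],30]
  ]
}}

```text
clock: 15.2
position: [0.5903, 0.2113, 0.1839]
tool_rot: [3.142, 0.001, 2.15]
force: [-0.1, 0.1, -1.1]
grip_width: 0.0481
finger_force: 53.0
```

Run:
```python
from h import *
im,d,c=grab("wrist"); np.savez("w6.npz",im=im,d=d,T=c[3]); st=bot.observe(); p=st["position"]; y=st["tool_rot"][2]; print(st["clock"],p,st["tool_rot"],st["grip_width"],st["finger_force"],st["qpos"][6])
for h in (.0155,):
    o,r,an=bars(im,c,p[2]+h,p[:2]); print(o,r,an); e=o-p[:2]; print("in tool x,y mm",1000*(e@[np.cos(y),np.sin(y)]),1000*(e@[np.sin(y),-np.cos(y)]))
print(cellfit(im,c))
save("w6.png",cv2.resize(im[170:320,220:420],(800,600),interpolation=cv2.INTER_CUBIC))
```

```text
15.25 [0.59029006 0.21118861 0.1839163 ] [3.14151048e+00 5.82093042e-04 2.14977941e+00] 0.047598098440501994 52.97263562679291 0.23576019615040322
bars 1 [[0.57095927 0.19943212]] [[272.04081633 279.94897959]
 [247.70149254 293.53731343]]
[0.57095927 0.19943212] [0.] [0.]
in tool x,y mm 0.7368831496438992 -22.613088386352327
(array([ 0.590342  ,  0.21237961, -0.46683105,  0.03486283]), 335, np.float64(0.0035118065430599613))
```

View pics/w6.png

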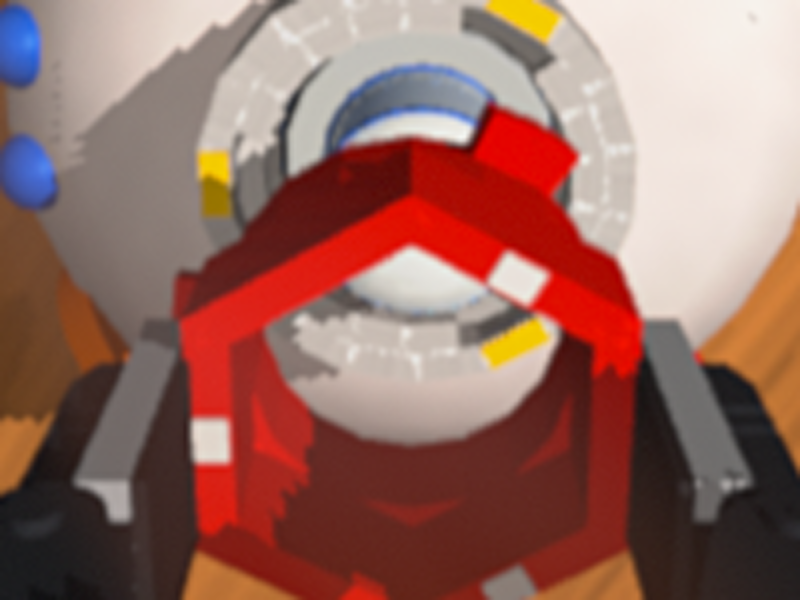

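Picture w6: the ring is held flat, with its bars at pixels (349.5,239.5), (272.5,280) and (347,315.5). A lug points toward a yellow-marked gap.

Run:
```python
from h import *
a=np.load("w6.npz"); im=a["im"]; c=wcam(a["T"]); st=bot.observe(); p=np.array([.59029,.211189,.183916]); y=2.1498
h=cv2.cvtColor(im,cv2.COLOR_RGB2HSV); pts=[]
for u,v in [(349.5,239.5),(272.5,280.2),(347,315.5)]:
    u0,v0=int(u)-9,int(v)-9; w=(h[v0:v0+19,u0:u0+19,1]<70)&(h[v0:v0+19,u0:u0+19,2]>90)
    n,l,s,ce=cv2.connectedComponentsWithStats(w.astype(np.uint8)); i=min(range(1,n),key=lambda i:np.hypot(*(ce[i]-9)) if s[i,4]>10 else 99); pts.append(ce[i]+[u0,v0]); print(ce[i]+[u0,v0],s[i,4])
for hh in (.0135,.0155,.0175):
    X=onplane(pts,p[2]+hh,c)[:,:2]; o=X.mean(0); e=X-o; an=np.arctan2(e[:,1],e[:,0]); print(hh,o,np.hypot(*e.T),(an+np.pi/3)%(2*np.pi/3)-np.pi/3)
    q=o-p[:2]; print("tool mm",1000*(q@[np.cos(y),np.sin(y)]),1000*(q@[np.sin(y),-np.cos(y)]))
print(st["position"],st["tool_rot"][2])
```

```text
[346.97241379 241.06896552] 145
[271.5 279.5] 98
[346.75342466 316.54794521] 73
0.0135 [0.58989251 0.21037328] [0.02175964 0.02241193 0.02237674] [-0.46446271 -0.47933719 -0.44676159]
tool mm -0.4652615867655567 -0.7790560400755062
0.0155 [0.58924835 0.21136045] [0.02142186 0.02206402 0.02202938] [-0.46446271 -0.47933719 -0.44676159]
tool mm 0.7134863060087 -0.7780553398645706
0.0175 [0.58860419 0.21234762] [0.02108407 0.02171611 0.02168202] [-0.46446271 -0.47933719 -0.44676159]
tool mm 1.892234198782896 -0.7770546396535424
[0.59029006 0.21118861 0.1839163 ] 2.149779409745188
```

Request:
{"method": "move_arm", "body": {
  "series": [
    [[0,0,1.5],[0,0,0],30],
    [[0,0,3],[0,0,0],30],
    [[0,0,3.6],[0,0,0],30],
    [[0,0,3.6],[0,0,0],30],
    [[0,0,3.6],[0,0,0],30],
    [[0,0,3.6],[0,0,0],30],
    [[0,0,3.6],[0,0,0],30]
  ]
}}

```text
clock: 15.83
position: [0.5904, 0.2129, 0.1484]
tool_rot: [3.14, 0.0, 2.151]
force: [0.2, 0.5, -0.3]
grip_width: 0.0477
finger_force: 53.0
```

Run:
```python
from h import *
st=bot.observe(); print(st["position"],st["moment"]); print(tgt([.5911,.2128,.134],2.149))
```

```text
[0.59044966 0.21293616 0.14837638] [ 0.01205771 -0.02658552 -0.00996453]
([-0.05, 0.05, 1.44], [0.001, 0.0, 0.002], 'yaw now', np.float64(2.151))
```

Request:
{"method": "move_arm", "body": {
  "series": [
    [[-0.05,0.05,0.7],[0,0,0],30],
    [[-0.05,0.05,1.4],[0,0,0],30],
    [[-0.05,0.05,1.6],[0,0,0],30],
    [[-0.05,0.05,1.8],[0,0,0],30],
    [[-0.05,0.05,2.0],[0,0,0],30],
    [[-0.05,0.05,2.0],[0,0,0],30],
    [[-0.05,0.05,2.0],[0,0,0],30]
  ]
}}

```text
clock: 16.42
position: [0.5906, 0.2125, 0.1273]
tool_rot: [-3.141, 0.0, 2.152]
force: [-0.1, -3.3, -2.6]
grip_width: 0.0478
finger_force: 52.8
```

Request:
{"method": "move_arm", "body": {
  "series": [
    [[0,0,0.1],[0,0,0],30],
    [[0,0,0.2],[0,0,0],30],
    [[0,0,0.3],[0,0,0],30],
    [[0,0,0.4],[0,0,0],30],
    [[0,0,0.4],[0,0,0],30],
    [[0,0,0.4],[0,0,0],30]
  ]
}}

```text
clock: 16.92
position: [0.591, 0.2125, 0.1236]
tool_rot: [3.141, 0.0, 2.151]
force: [0.7, -5.4, 0.7]
grip_width: 0.0476
finger_force: 53.2
```

Request:
{"method": "move_arm", "body": {
  "series": [
    [[-0.04,-0.03,0],[0,0,0],30],
    [[-0.04,-0.03,0.05],[0,0,0],30],
    [[-0.04,-0.03,0.1],[0,0,0],30],
    [[-0.04,-0.03,0.1],[0,0,0],30],
    [[-0.04,-0.03,0.1],[0,0,0],30]
  ]
}}

```text
clock: 17.33
position: [0.5907, 0.2124, 0.1225]
tool_rot: [3.142, 0.0, 2.152]
force: [0.5, -3.6, -0.0]
grip_width: 0.048
finger_force: 53.2
```

Request:
{"method": "move_arm", "body": {
  "series": [
    [[-0.03,-0.02,0],[0,0,0],30],
    [[-0.03,-0.02,0.05],[0,0,0],30],
    [[-0.03,-0.02,0.1],[0,0,0],30],
    [[-0.03,-0.02,0.1],[0,0,0],30],
    [[-0.03,-0.02,0.1],[0,0,0],30]
  ]
}}

```text
clock: 17.75
position: [0.5906, 0.2123, 0.1217]
tool_rot: [3.141, -0.0, 2.152]
force: [-0.8, -2.6, 4.8]
grip_width: 0.0474
finger_force: 53.6
```

Request:
{"method": "move_arm", "body": {
  "series": [
    [[0,0,0],[0,0,0.05],30],
    [[0,0,0.05],[0,0,0.1],30],
    [[0,0,0.075],[0,0,0.15],30],
    [[0,0,0.1],[0,0,0.2],30],
    [[0,0,0.125],[0,0,0.25],30],
    [[0,0,0.15],[0,0,0.3],30],
    [[0,0,0.15],[0,0,0.3],30],
    [[0,0,0.15],[0,0,0.3],30]
  ]
}}

```text
clock: 18.42
position: [0.5906, 0.2124, 0.1202]
tool_rot: [3.141, -0.0, 1.852]
force: [-0.7, -2.0, 5.3]
grip_width: 0.0478
finger_force: 53.6
```

Run:
```python
from h import *
st=bot.observe(); print(st["force"],st["moment"],st["position"],st["tool_rot"])
```

```text
[-0.73719248 -1.95323795  5.29624438] [-0.36914331  0.16195509 -0.11944005] [0.59059859 0.21235884 0.12018826] [ 3.14147254e+00 -2.05929533e-04  1.85161598e+00]
```

Request:
{"method": "move_arm", "body": {
  "series": [
    [[0,0,0.02],[0,0,0.05],30],
    [[0,0,0.04],[0,0,0.1],30],
    [[0,0,0.06],[0,0,0.15],30],
    [[0,0,0.08],[0,0,0.2],30],
    [[0,0,0.08],[0,0,0.2],30],
    [[0,0,0.08],[0,0,0.2],30]
  ]
}}

```text
clock: 18.92
position: [0.5905, 0.2123, 0.1192]
tool_rot: [-3.141, -0.0, 1.652]
force: [-1.6, -0.9, 4.9]
grip_width: 0.0476
finger_force: 53.5
```

Run:
```python
from h import *
st=bot.observe(); print(st["force"],st["moment"],st["position"],st["tool_rot"],st["joint_efforts"])
```

```text
[-1.56884015 -0.90025251  4.92090468] [-0.38844036  0.41672383 -0.02569667] [0.59046398 0.21228278 0.11923321] [-3.14132105e+00 -1.08245528e-04  1.65213642e+00] [ -0.82584741 -95.29385805  10.22211045 -30.52979708  -0.31039984
  -0.70253123  -0.34303688]
```

Request:
{"method": "move_arm", "body": {
  "series": [
    [[0,0,0.015],[0,0,0.03],30],
    [[0,0,0.03],[0,0,0.06],30],
    [[0,0,0.045],[0,0,0.1],30],
    [[0,0,0.045],[0,0,0.1],30],
    [[0,0,0.045],[0,0,0.1],30]
  ]
}}

```text
clock: 19.33
position: [0.5908, 0.2122, 0.1189]
tool_rot: [3.141, -0.0, 1.55]
force: [-2.2, -0.8, 5.9]
grip_width: 0.0481
finger_force: 53.8
```

Run:
```python
from h import *
st=bot.observe(); print(st["force"],st["moment"],st["position"],st["tool_rot"],st["joint_efforts"][4:])
```

```text
[-2.21574043 -0.84406065  5.85615462] [-0.30183796  0.32499021 -0.00540148] [0.59078144 0.21221199 0.11893514] [ 3.14126950e+00 -2.40978165e-04  1.54985641e+00] [-0.25855218 -0.62161937 -0.2597437 ]
```

Request:
{"method": "move_arm", "body": {
  "series": [
    [[0,0,0.015],[0,0,0.03],30],
    [[0,0,0.03],[0,0,0.06],30],
    [[0,0,0.04],[0,0,0.1],30],
    [[0,0,0.04],[0,0,0.1],30],
    [[0,0,0.04],[0,0,0.1],30]
  ]
}}

```text
clock: 19.75
position: [0.5908, 0.2122, 0.1187]
tool_rot: [3.141, -0.0, 1.45]
force: [-3.7, -2.4, 9.5]
grip_width: 0.0478
finger_force: 54.2
```

Run:
```python
from h import *
st=bot.observe(); print(st["force"],st["moment"],st["position"],st["tool_rot"],st["joint_efforts"][4:])
```

```text
[-3.71625565 -2.41832847  9.49060471] [-0.41249826  0.69266133  0.03264568] [0.5908016  0.21216496 0.11872019] [ 3.14124457e+00 -3.06237828e-04  1.44986809e+00] [-0.34859519 -1.06075287 -0.28720284]
```

Request:
{"method": "move_arm", "body": {
  "series": [
    [[0,0,-0.03],[0,0,0.03],30],
    [[0,0,-0.03],[0,0,0.06],30],
    [[0,0,-0.03],[0,0,0.08],30],
    [[0,0,-0.03],[0,0,0.08],30],
    [[0,0,-0.03],[0,0,0.08],30]
  ]
}}

```text
clock: 20.17
position: [0.5907, 0.2122, 0.1189]
tool_rot: [3.142, -0.0, 1.37]
force: [-2.2, -1.5, 6.7]
grip_width: 0.0479
finger_force: 53.9
```

Run:
```python
from h import *
st=bot.observe(); print(st["force"],st["moment"],st["position"],st["tool_rot"],st["joint_efforts"][4:])
```

```text
[-2.17940132 -1.509948    6.69896167] [-0.3390075   0.63172181  0.06689332] [0.59067584 0.2122161  0.11886641] [ 3.14152266e+00 -2.54606137e-04  1.37013744e+00] [-0.27741563 -0.94341338 -0.19627861]
```

Request:
{"method": "move_arm", "body": {
  "series": [
    [[0,0,-0.02],[0,0,0.03],30],
    [[0,0,-0.02],[0,0,0.05],30],
    [[0,0,-0.02],[0,0,0.05],30],
    [[0,0,-0.02],[0,0,0.05],30]
  ]
}}

```text
clock: 20.5
position: [0.5907, 0.212, 0.1188]
tool_rot: [3.142, 0.0, 1.322]
force: [-2.8, -2.2, 3.8]
grip_width: 0.0481
finger_force: 53.5
```

Run:
```python
from h import *
st=bot.observe(); print(st["force"],st["moment"],st["position"],st["tool_rot"],st["joint_efforts"][4:])
```

```text
[-2.78214679 -2.17802491  3.77881803] [-0.49582974  0.25934972  0.10463772] [0.59067171 0.21200243 0.11880629] [3.14154332e+00 1.60254237e-04 1.32151196e+00] [-0.58650456 -0.58145139 -0.32979026]
```

Request:
{"method": "move_arm", "body": {
  "series": [
    [[0,0,0],[0,0,0.02],30],
    [[0,0,0],[0,0,0.04],30],
    [[0,0,0],[0,0,0.04],30],
    [[0,0,0],[0,0,0.04],30]
  ]
}}

```text
clock: 20.83
position: [0.5906, 0.2118, 0.1187]
tool_rot: [-3.142, 0.001, 1.281]
force: [-2.1, -4.0, 1.1]
grip_width: 0.0476
finger_force: 53.2
```

Run:
```python
from h import *
st=bot.observe(); print(st["force"],st["moment"],st["position"],st["tool_rot"],st["joint_efforts"][4:])
```

```text
[-2.12793559 -3.97271022  1.11101133] [-1.10031015  0.24881985  0.14189551] [0.59060213 0.21177109 0.11869814] [-3.14153920e+00  5.14265557e-04  1.28147017e+00] [-1.18599448 -0.6414599  -0.4029931 ]
```

Request:
{"method": "move_arm", "body": {
  "series": [
    [[0,0,0.02],[0,0,0.02],30],
    [[0,0,0.02],[0,0,0.03],30],
    [[0,0,0.02],[0,0,0.03],30],
    [[0,0,0.02],[0,0,0.03],30]
  ]
}}

```text
clock: 21.17
position: [0.5906, 0.2117, 0.1186]
tool_rot: [-3.142, 0.0, 1.251]
force: [-1.9, -4.3, 3.0]
grip_width: 0.0477
finger_force: 53.4
```

Run:
```python
from h import *
st=bot.observe(); print(st["force"],st["moment"],st["position"],st["tool_rot"],st["joint_efforts"][4:])
```

```text
[-1.88742073 -4.29313823  3.00373045] [-1.23391184  0.33447673  0.27039646] [0.5905952  0.21170543 0.11857971] [-3.14150766e+00  4.92373650e-04  1.25118786e+00] [-1.34078208 -0.83657127 -0.32053046]
```

Request:
{"method": "move_arm", "body": {
  "series": [
    [[0,0,0],[0,0,0],70],
    [[0,0,0],[0,0,0],100],
    [[0,0,0],[0,0,0],100],
    [[0,0,0],[0,0,0],100],
    [[0,0,-2],[0,0,0],100],
    [[0,0,-5],[0,0,0],100],
    [[0,0,-8],[0,0,0],100],
    [[0,0,-10],[0,0,0],100],
    [[0,0,-10],[0,0,0],100],
    [[0,0,-10],[0,0,0],100]
  ]
}}

```text
clock: 22.0
position: [0.5911, 0.2124, 0.2196]
tool_rot: [3.14, -0.002, 1.252]
force: [-0.4, 0.0, -0.1]
grip_width: 0.0855
finger_force: 0.0
```

Run:
```python
from h import *
im,d,c=grab("wrist"); P=cloud(d,c); st=bot.observe(); print(st["clock"],st["position"],st["force"],st["moment"])
print(bars(im,c,.135,np.array([.5905,.2125])), cellfit(im,c))
k=(np.abs(np.hypot(P[...,0]-.5905,P[...,1]-.2125)-.0225)<.003)&(P[...,2]>.125)&(P[...,2]<.145)
A=np.c_[P[k][:,:2]-[.5905,.2125],np.ones(k.sum())]; print(np.linalg.lstsq(A,P[k][:,2],rcond=None)[0],k.sum())
save("w7.png",cv2.resize(im[110:260,220:420],(800,600),interpolation=cv2.INTER_CUBIC))
```

```text
22.05 [0.59055552 0.21230479 0.21854035] [ 0.54600865  0.14729002 -0.81975323] [0.04270235 0.03111761 0.01145952]
bars 1 [[0.59532676 0.19081883]] [[336.88095238 233.78571429]
 [182.33333333 310.07407407]
 [463.26229508 310.08196721]]
(array([0.59532676, 0.19081883]), array([0.]), array([0.])) (array([ 0.59030695,  0.21225067, -0.46586844,  0.03493866]), 238, np.float64(0.0034012853050620637))
[0.00750283 0.01179644 0.13375022] 1425
```

View pics/w7.png

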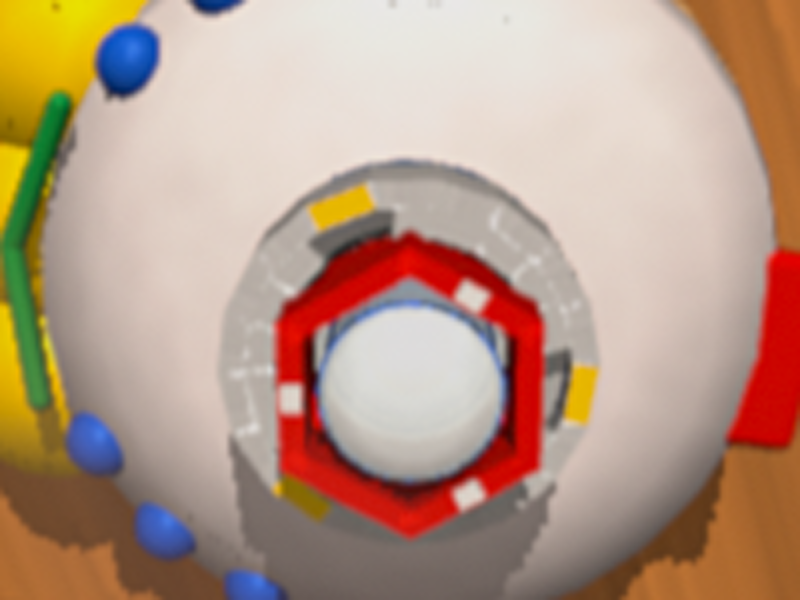

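Picture w7: the ring is level and centred over the dome, its bars turned about 0.9 rad past the yellow gaps. It tightened to about 0.28 N m, and the gripper is clear, so I'm handing in.

```bash
python3 -c "
from workcell import bot
print(bot.job_done())"
```

```text
the job is handed in; nothing more can be done
None
```

I seated the dome flat in the eye cell and screwed the red ring over it to about 0.28 N m (snug is 0.15–0.35). I handed the job in after about 22 s of robot time; no verdict came back.

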